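Put the dish chamber on gas

TASK

First slide the chamber's clear roof window fully shut until its catch clicks and holds it. Then open the gas cylinder's valve all the way, turning the handwheel anticlockwise until you feel it come up against its stop, and back it off a quarter turn so that it cannot seize open. Let go, and leave the dishes, the oil bottle and the slide box where they are.

Things in the scene. Friction and masses are not known exactly. Their poses are not given: they have to be found in the camera images.
- chamber: Dish chamber fixed to the bench: white base, clear walls, 240 mm (local x) by 370 mm (local y), aluminium rails whose tops are 165 mm above the bench. Half its roof is a clear window that slides along y. Stands left or right, the gas cylinder on the other side. Origin: centre of the underside, z up.
- pull_center (a point): Centre of the upright black pull in the middle of the sliding window: a plate 100 mm long (local x), 10 mm thick (local y), 34 mm tall (z), whose foot is on the window 17 mm below this point. The window shuts towards local +y. When shut, the near face of a steel roller catch (40 mm wide, top 11 mm above this point) is 84 mm from here on +y.
- window (a joint): Opening of the window in m: 0 = shut and caught, 0.130 = fully open; the pull moves as much. Slides with 1.5 N of friction, more when moved fast. From 0.013 on the catch resists with 6 to 9 N more; past 0.006 it snaps over, draws the window to its end stop at 0 and holds it. Let go before that, it is not caught.
- handwheel: The valve's black handwheel on its upright axis, nearly shut at the start. Origin: its centre, half-way up; x: a grey rib over one lobe; z up. 57 mm across its eight lobes, 54 mm across the hollows, 20 mm thick; a nut stands 7 mm above its top. Free for fingers all round to 20 mm below its underside, but for a 13 mm radius gland nut. 0.2 N m of friction; stays where left.
- wheel_center (a point): The same centre of the handwheel, but not turning with it: z up, x as the cylinder's. Anticlockwise (seen from above) opens. The open stop is hard and inside the valve, unseen: it comes between 1 and 1.3 turns from the start, differs each time and can only be felt. The rules count the wheel's angle from it: 0 at the stop, negative towards shut.
- gas_cylinder: Small grey gas cylinder, 111 mm in diameter, on a 170 mm round foot fixed to the bench, brass valve and handwheel on top, 296 mm tall in all. Its regulator with two gauges points to local +x, reaching 130 mm from the axis and 245 mm above the bench. Origin: centre of the underside, z up.
- dishes: Bystander: two stacked clear culture dishes, 60 mm in diameter, 26 mm tall together, in front of the cylinder. Origin: centre of the underside.
- oil_bottle: Bystander: small amber bottle of immersion oil, 30 mm in diameter, 62 mm tall, in front of the cylinder. Origin: centre of the underside.
- slide_box: Bystander: grey case for microscope slides, 78 by 102 mm, 34 mm tall, in front of the chamber. Origin: centre of the underside.

How it is judged:
By the outcome, as a careful person would: the job done as asked, in the order asked, and still so for the second after the job is handed in, with the robot touching nothing.
It also fails if it takes over 72 s, if anything falls off the work surface, if the arm or the gripper's body presses on something with over 40 N, if the wrist force passes 120 N, or if a joint passes its speed limit or range.

ROBOT

A 6-joint arm with a two-finger parallel gripper is mounted at the origin on the work surface. World frame = base frame: x ahead of the robot, y to its left, z up, the work surface at z = 0. Lengths are in mm, angles in rad, forces in N, time in s.
With the tool pointing down it reaches from about 275 to 1000 mm from the base axis. Payload 8.4 kg.
Tool frame: the origin (TCP) lies midway between the tips of the shut fingers; the grasp point (between the pads) lies 19 mm behind it; z points along the fingers, y is the line along which they close (so a half turn about z gives the same grasp; the last joint's range is limited). The gripper opens to 85 mm and grips with 20 to 120 N. Pads are 22 mm wide; open, the fingers measure 114 mm over their backs; the gripper's body (76 mm by 85 mm) begins 54 mm behind the grasp point. The pads swing forward as they close: fully open they stand 13 mm farther back than shut.
Start: joints at [1.332, 0.353, 1.633, -0, 1.155, -0.002], TCP at [146.619, 607.561, 231.281] pointing down, gripper open.
Joint ranges: [-2.63, 2.63], [-0.92, 2.1], [0.06, 2.66], [-1.3, 4.44], [0, 2.69], [-3.02, 3.02]. Speed limits (rad/s): [2.22, 2.22, 2.79, 3.14, 3.14, 3.14].

INTERFACE

Orientations are given as [roll, pitch, yaw] about the fixed x, y, z axes, in that order (R = Rz(yaw) Ry(pitch) Rx(roll)).
In Python, from rig import r gives the robot as it stands.
- The arm moves only by the tool servo_tool, never from a script. Its argument "deltas" is a list of rows, each an object of numbers: "x", "y", "z": the shift along the world's x, y, z in mm; "rx", "ry", "rz": the turn, a rotation vector about the world's x, y, z in rad; "gripper": the gripper's target within -1 to 1 (fully open at 1, half-way at 0, shut at -1). A call has 1 to 10 rows; each row is the pose to reach, as a shift and turn from the pose commanded when the call began; what a row does not reach only later rows make up. A row lasts 1/10 s, in which the tool goes at most 50 mm and 8.59 degrees, less where a joint would pass 70% of its speed; a pose out of reach is approached as far as the arm can. A call with a gripper value outside its range is refused whole. The fingers move at their own pace and stop on an object; "newtons" is the grip in N (left out, the last holds). Time passes only in rows, so rows that repeat a pose let the fingers close. It gives the time, the measured TCP pose, the force, the opening and the grip force at its end, in the units of the state.
- r.sense(): the state, without advancing time (a new reading comes with each control period).
- r.grab_frame(name): name is "scene" or "top" or "wrist"; returns the picture (420x560x3 uint8, blue, green, red); there is no depth.
- r.camera_params(name): a dict with "mtx" (3x3 intrinsics, pixels), "D" ([k1, k2, p1, p2, k3] as OpenCV has them; the pictures are not rectified), "eye" and "orientation" of the camera in the world. Camera axes: x right, y down, z forward; pixel columns grow to the right and rows downward; lengths in mm; the calibration is good to about 2 mm. A picture is of the moment at which its call begins: read the wrist's pose just before it. camera_params takes no time and is no camera call; for the wrist camera it gives the pose at the moment of the call.
- r.sign_off(): hands the job in; it is judged then, once.
Trained networks look in the newest picture that a camera, given by its name, has taken for a name from the list of things; names that differ only in an ending like _2 or _b are one class to them, and where a whole thing is asked for, a point or a joint stands for the part that bears it (a point fixed in the world has none). Each returns a list of dicts, best first, with "conf" (0 to 1); they miss things now and then, are a little off and sometimes report something else, mostly with a low value. They report only what shows in the picture. A call takes as long as a camera call.
- r.recognise(name, camera): "box" ([left, top, width, height] in pixels, round what is visible of it).
The state is a dict: "clock": time; "qpos": joint angles; "qvel": joint speeds; "joint_efforts": joint torques, N m; "eef_pos": TCP position; "tcp_rot": TCP orientation; "contact_force": force on the tool from outside, world axes, zero at the start; "wrist_torque": the same for the moment, N m; "opening": opening from 0.0 (shut) to 1.0 (fully open); "grasp_force": force on a finger pad.
Only numpy, scipy, OpenCV 4.12 (cv2) and the standard library are available. Lean on these libraries where they do the work, as an engineer would, in place of code of your own. Each camera call takes 0.05 s, during which the arm holds its last target. There are 200 camera calls.

## Working session

There is one attempt and no reset: what is moved stays moved. The work goes in short steps, Python scripts to look and compute and a tool call to move; the robot and the scene stay as the last step left them, time stands still between calls to the robot, and variables do not carry over. Pictures are saved under pics/ and viewed, at most 10 in all, crops included, and the job is handed in when it is done.

Besides the shell and the picture viewer there is one more tool, called after "Emit:" as name(argument=value, ...) on one line, values as JSON. servo_tool: Moves the arm, as the interface text tells. Its arguments: {"type":"object","properties":{"deltas":{"type":"array","items":{"type":"object","properties":{"x":{"type":"number"},"y":{"type":"number"},"z":{"type":"number"},"rx":{"type":"number"},"ry":{"type":"number"},"rz":{"type":"number"},"gripper":{"type":"number"}}}},"newtons":{"type":"number"}},"required":["deltas"]}

```bash
mkdir -p pics; cat > h.py <<'E'
import numpy as np, cv2
from scipy.spatial.transform import Rotation as R
def cam(r,n):
    p=r.camera_params(n); return p
def rot(p):
    o=np.array(p["orientation"],float)
    return R.from_euler('xyz',o).as_matrix() if o.size==3 else o.reshape(3,3)
def hit(p,uv,z):
    u=cv2.undistortPoints(np.array(uv,float).reshape(-1,1,2),np.array(p["mtx"],float),np.array(p["D"],float)).reshape(-1,2)
    d=np.c_[u,np.ones(len(u))]@rot(p).T; e=np.array(p["eye"],float)
    return e+d*((z-e[2])/d[:,2])[:,None]
def proj(p,X):
    M=rot(p).T; return cv2.projectPoints(np.array(X,float).reshape(-1,1,3),cv2.Rodrigues(M)[0],-M@np.array(p["eye"],float),np.array(p["mtx"],float),np.array(p["D"],float))[0].reshape(-1,2)
E
python3 - <<'E'
from rig import r
from h import *
s=r.sense(); print(s["eef_pos"],s["tcp_rot"],s["clock"])
for n in("scene","top"):
    cv2.imwrite(f"pics/{n}0.png",r.grab_frame(n)); p=r.camera_params(n); print(n,p)
    for k in("pull_center","handwheel","gas_cylinder","chamber","window","slide_box","dishes","oil_bottle"):
        print(k,[(np.round(d["box"]),round(d["conf"],2)) for d in r.recognise(k,n)[:2]])
E
```

```text
[146.50087373 607.10716958 230.57317777] [-3.14025010e+00  2.15555048e-05  2.90480106e+00] 0.0
scene {'mtx': array([[476.79172717,   0.        , 277.64512663],
       [  0.        , 476.79172717, 208.93272392],
       [  0.        ,   0.        ,   1.        ]]), 'D': array([0.01659049, 0.        , 0.        , 0.        , 0.        ]), 'eye': array([394.25077114, 574.20702494, 916.92275148]), 'orientation': array([-2.46087077,  0.01962197, -3.06568929])}
pull_center [(array([183., 109.,  97.,  64.]), 0.66)]
handwheel [(array([202., 261.,  36.,  37.]), 0.89), (array([184., 107., 100.,  66.]), 0.7)]
gas_cylinder [(array([144., 263., 132., 130.]), 0.89)]
chamber [(array([170.,  84., 127., 164.]), 0.92)]
window [(array([185., 106.,  97.,  67.]), 0.78), (array([303., 346.,  19.,  21.]), 0.27)]
slide_box [(array([292., 162.,  36.,  37.]), 0.68)]
dishes [(array([288., 302.,  32.,  33.]), 0.88), (array([169.,  84., 130., 161.]), 0.47)]
oil_bottle [(array([302., 347.,  19.,  23.]), 0.53)]
top {'mtx': array([[437.8321269 ,   0.        , 281.11736229],
       [  0.        , 437.8321269 , 204.28950433],
       [  0.        ,   0.        ,   1.        ]]), 'D': array([-0.12911309,  0.        ,  0.        ,  0.        ,  0.        ]), 'eye': array([ 3.48273796e+02, -7.63327728e-01,  1.08352392e+03]), 'orientation': array([-2.99861572, -0.01246985, -1.55534196])}
pull_center []
handwheel [(array([152., 156.,  32.,  32.]), 0.97)]
gas_cylinder [(array([133., 121.,  99., 108.]), 0.71)]
chamber [(array([289.,  96., 188., 148.]), 0.67)]
window [(array([338., 110., 100., 110.]), 0.84)]
slide_box [(array([357., 235.,  43.,  34.]), 0.95)]
dishes [(array([207., 238.,  24.,  22.]), 0.96)]
oil_bottle []
```

View pics/scene0.png

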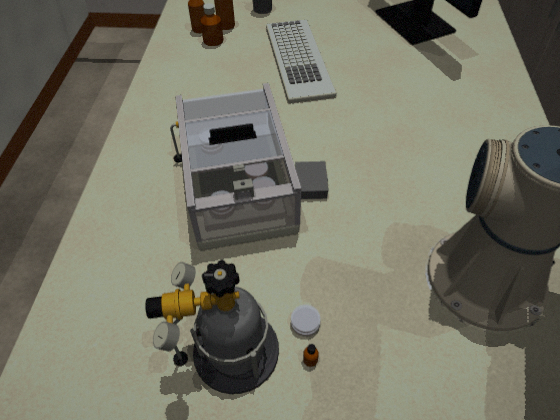

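View pics/top0.png

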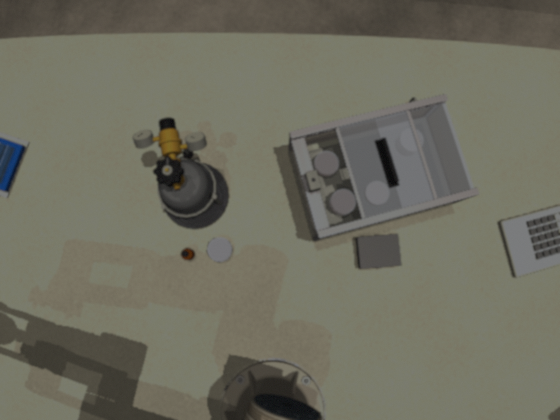

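The scene picture shows the pull at (232,133), the catch at (243,186) and the handwheel at (220,279). In the top picture the pull runs from (379,141) to (394,186), the catch is at (313,180) and the wheel at (168,171). The window shuts towards the cylinder, roughly world +y.

```bash
python3 - <<'E'
from rig import r
from h import *
from scipy.optimize import least_squares
S,T=r.camera_params("scene"),r.camera_params("top")
def tri(a,b):
    f=lambda X:np.r_[proj(S,X)[0]-a,proj(T,X)[0]-b]
    q=least_squares(f,[600,100,170]); return q.x.round(1),q.fun.round(1)
print("pull",tri((232,133),(387,163)))
print("wheel",tri((220,279),(168,171.5)), tri((220,279.5),(168,172)))
print("catch",tri((243,186),(313,180)))
print("pull ends top z~185",hit(T,[(379,141),(394,186)],190).round(0))
print("wheel z286",hit(T,[(168,172)],280).round(0),hit(S,[(220,279)],280).round(0))
print("rail corners z165",hit(T,[(291,135),(444,98),(473,193),(318,235)],165).round(0))
for n,P in(("scene",S),("top",T)):
    im=r.grab_frame(n)
    cs=[im[75:250,160:310],im[255:400,140:330]] if n=="scene" else [im[90:240,285:480],im[110:230,125:240]]
    for i,c in enumerate(cs): cv2.imwrite(f"/tmp/{n}{i}.png",cv2.resize(c,(400,300),interpolation=cv2.INTER_CUBIC))
g=lambda f:cv2.imread(f"/tmp/{f}.png")
cv2.imwrite("pics/mos.png",np.vstack([np.hstack([g("scene0"),g("scene1")]),np.hstack([g("top0"),g("top1")])]))
E
```

```text
pull (array([ 573.1, -235. ,  181.1]), array([ 0.8,  0.2,  0. , -0.8]))
wheel (array([523.3, 205.1, 281. ]), array([ 0.3,  0.1,  0. , -0.3])) (array([523.1, 205.4, 279.8]), array([ 0.5,  0.1,  0. , -0.6]))
catch (array([530.7, -76.3, 180.4]), array([-0.2, -0. , -0. ,  0.2]))
pull ends top z~185 [[ 617. -217.  190.]
 [ 520. -246.  190.]]
wheel z286 [[522. 205. 280.]] [[524. 204. 280.]]
rail corners z165 [[ 633.  -29.  165.]
 [ 731. -376.  165.]
 [ 513. -431.  165.]
 [ 417.  -89.  165.]]
```

View pics/mos.png

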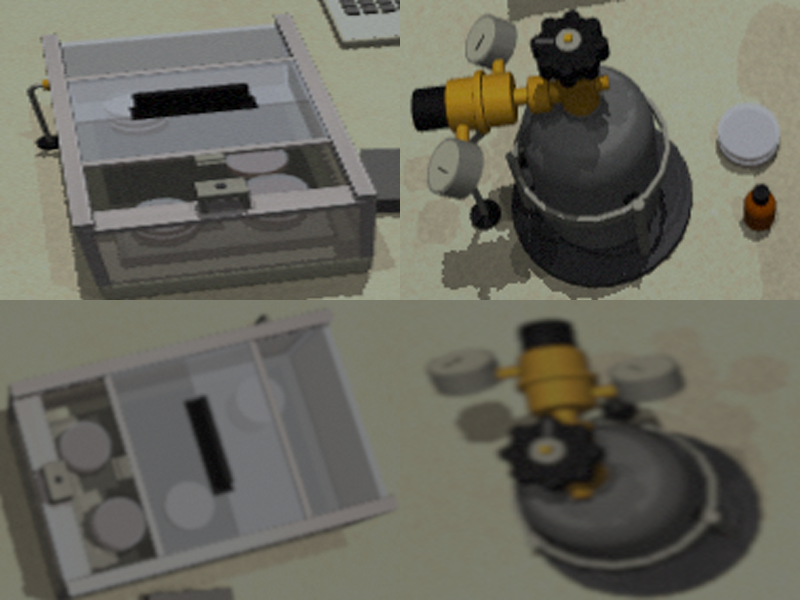

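The zoomed mosaic confirms the pull (193-232, 396-492 in the lower left tile), the catch on the end rail towards the cylinder, and the wheel with the regulator pointing to about +x. The chamber's yaw is about 15.8°, with the pull at (573,-235,~178) and the wheel at (523,205,279). I'll travel high, then push the pull from behind with shut fingers.

Emit:
servo_tool(deltas=[{"z": 50, "gripper": -1}, {"z": 100, "gripper": -1}, {"z": 150, "gripper": -1}, {"x": 438, "y": -886, "z": 150, "rz": -1.05, "gripper": -1}, {"x": 438, "y": -886, "z": 150, "rz": -1.05}, {"x": 438, "y": -886, "z": 150, "rz": -1.05}, {"x": 438, "y": -886, "z": 150, "rz": -1.05}, {"x": 438, "y": -886, "z": 150, "rz": -1.05}, {"x": 438, "y": -886, "z": 150, "rz": -1.05}, {"x": 438, "y": -886, "z": 150, "rz": -1.05}], newtons=40)

```text
invalid input
```

Emit:
servo_tool(deltas=[{"x": 0, "y": 0, "z": 50, "rx": 0, "ry": 0, "rz": 0, "gripper": -1}, {"x": 0, "y": 0, "z": 100, "rx": 0, "ry": 0, "rz": 0, "gripper": -1}, {"x": 0, "y": 0, "z": 150, "rx": 0, "ry": 0, "rz": 0, "gripper": -1}, {"x": 438, "y": -886, "z": 150, "rx": 0, "ry": 0, "rz": -1.05, "gripper": -1}, {"x": 438, "y": -886, "z": 150, "rx": 0, "ry": 0, "rz": -1.05, "gripper": -1}, {"x": 438, "y": -886, "z": 150, "rx": 0, "ry": 0, "rz": -1.05, "gripper": -1}, {"x": 438, "y": -886, "z": 150, "rx": 0, "ry": 0, "rz": -1.05, "gripper": -1}, {"x": 438, "y": -886, "z": 150, "rx": 0, "ry": 0, "rz": -1.05, "gripper": -1}, {"x": 438, "y": -886, "z": 150, "rx": 0, "ry": 0, "rz": -1.05, "gripper": -1}, {"x": 438, "y": -886, "z": 150, "rx": 0, "ry": 0, "rz": -1.05, "gripper": -1}], newtons=40)

```text
clock: 2.0
eef_pos: [302.1, 292.0, 381.5]
tcp_rot: [3.141, -0.0, 1.849]
contact_force: [2.2, 0.3, 0.1]
opening: 0.001
grasp_force: 0.0
```

Emit:
servo_tool(deltas=[{"x": 283, "y": -570, "z": 0, "rx": 0, "ry": 0, "rz": 0, "gripper": -1}, {"x": 283, "y": -570, "z": 0, "rx": 0, "ry": 0, "rz": 0, "gripper": -1}, {"x": 283, "y": -570, "z": 0, "rx": 0, "ry": 0, "rz": 0, "gripper": -1}, {"x": 283, "y": -570, "z": 0, "rx": 0, "ry": 0, "rz": 0, "gripper": -1}, {"x": 283, "y": -570, "z": 0, "rx": 0, "ry": 0, "rz": 0, "gripper": -1}, {"x": 283, "y": -570, "z": 0, "rx": 0, "ry": 0, "rz": 0, "gripper": -1}, {"x": 283, "y": -570, "z": 0, "rx": 0, "ry": 0, "rz": 0, "gripper": -1}, {"x": 283, "y": -570, "z": 0, "rx": 0, "ry": 0, "rz": 0, "gripper": -1}, {"x": 283, "y": -570, "z": 0, "rx": 0, "ry": 0, "rz": 0, "gripper": -1}, {"x": 283, "y": -570, "z": 0, "rx": 0, "ry": 0, "rz": 0, "gripper": -1}])

```text
clock: 3.0
eef_pos: [524.6, -156.3, 381.4]
tcp_rot: [3.141, 0.0, 1.854]
contact_force: [1.1, 0.7, 0.3]
opening: 0.006
grasp_force: 0.0
```

Emit:
servo_tool(deltas=[{"x": 60, "y": -122, "z": 0, "gripper": -1}, {"x": 60, "y": -122, "z": -40, "gripper": -1}, {"x": 60, "y": -122, "z": -80, "gripper": -1}, {"x": 60, "y": -122, "z": -120, "gripper": -1}, {"x": 60, "y": -122, "z": -160, "gripper": -1}, {"x": 60, "y": -122, "z": -160, "gripper": -1}, {"x": 60, "y": -122, "z": -160, "gripper": -1}])

```text
invalid input
```

```bash
python3 - <<'E'
from rig import r
from h import *
s=r.sense(); print(s["eef_pos"],s["tcp_rot"],s["contact_force"],s["clock"])
p=r.camera_params("wrist"); a=r.grab_frame("wrist"); b=r.grab_frame("scene")
print(proj(p,[(573,-235,178),s["eef_pos"]]))
cv2.imwrite("pics/m2.png",np.hstack([cv2.resize(a,(400,300)),cv2.resize(b[60:270,130:410],(400,300))]))
E
```

```text
[ 524.57866075 -156.25013974  381.44289106] [3.14105094e+00 1.78466733e-04 1.85433377e+00] [1.14427061 0.68447753 0.30785613] 3.0
[[297.18386103 252.57703494]
 [278.85520173 269.99516534]]
```

View pics/m2.png

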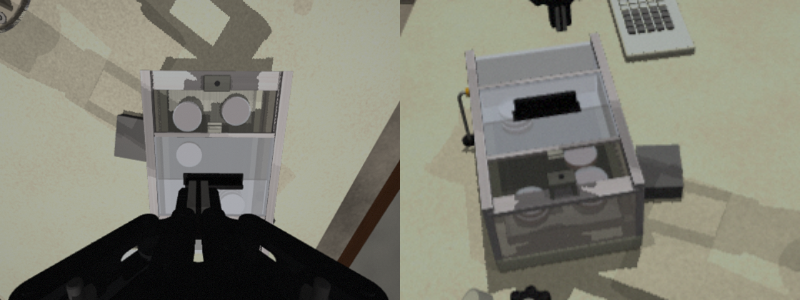

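The wrist view shows the pull at (298,253) full-frame, which matches the projected (297,253), so the estimate is good. Rows need all their keys.

Emit:
servo_tool(deltas=[{"x": 60, "y": -122, "z": 0, "rx": 0, "ry": 0, "rz": 0, "gripper": -1}, {"x": 60, "y": -122, "z": 0, "rx": 0, "ry": 0, "rz": 0, "gripper": -1}, {"x": 60, "y": -122, "z": -40, "rx": 0, "ry": 0, "rz": 0, "gripper": -1}, {"x": 60, "y": -122, "z": -80, "rx": 0, "ry": 0, "rz": 0, "gripper": -1}, {"x": 60, "y": -122, "z": -120, "rx": 0, "ry": 0, "rz": 0, "gripper": -1}, {"x": 60, "y": -122, "z": -160, "rx": 0, "ry": 0, "rz": 0, "gripper": -1}, {"x": 60, "y": -122, "z": -190, "rx": 0, "ry": 0, "rz": 0, "gripper": -1}, {"x": 60, "y": -122, "z": -200, "rx": 0, "ry": 0, "rz": 0, "gripper": -1}, {"x": 60, "y": -122, "z": -200, "rx": 0, "ry": 0, "rz": 0, "gripper": -1}])

```text
clock: 4.0
eef_pos: [583.5, -275.4, 180.2]
tcp_rot: [-3.14, -0.002, 1.855]
contact_force: [0.4, -1.4, -0.3]
opening: -0.003
grasp_force: 0.0
```

Emit:
servo_tool(deltas=[{"x": -1.6, "y": 5.8, "z": 0, "rx": 0, "ry": 0, "rz": 0, "gripper": -1}, {"x": -3.3, "y": 11.6, "z": 0, "rx": 0, "ry": 0, "rz": 0, "gripper": -1}, {"x": -4.9, "y": 17.3, "z": 0, "rx": 0, "ry": 0, "rz": 0, "gripper": -1}, {"x": -6.5, "y": 23.1, "z": 0, "rx": 0, "ry": 0, "rz": 0, "gripper": -1}, {"x": -8.1, "y": 28.9, "z": 0, "rx": 0, "ry": 0, "rz": 0, "gripper": -1}, {"x": -9.8, "y": 34.7, "z": 0, "rx": 0, "ry": 0, "rz": 0, "gripper": -1}, {"x": -11.4, "y": 40.4, "z": 0, "rx": 0, "ry": 0, "rz": 0, "gripper": -1}, {"x": -13, "y": 46.2, "z": 0, "rx": 0, "ry": 0, "rz": 0, "gripper": -1}, {"x": -14.6, "y": 52, "z": 0, "rx": 0, "ry": 0, "rz": 0, "gripper": -1}, {"x": -16.3, "y": 57.8, "z": 0, "rx": 0, "ry": 0, "rz": 0, "gripper": -1}])

```text
clock: 5.0
eef_pos: [567.7, -217.8, 181.2]
tcp_rot: [-3.142, -0.0, 1.855]
contact_force: [1.0, -2.4, 1.1]
opening: -0.001
grasp_force: 0.9
```

```bash
python3 - <<'E'
from rig import r
from h import *
s=r.sense(); print(s["eef_pos"],s["contact_force"],s["clock"])
b=r.grab_frame("scene"); p=r.camera_params("scene")
cv2.imwrite("pics/m3.png",cv2.resize(b[75:250,160:330],(680,600*7//6//1) if 0 else (583,600)))
print(proj(p,[s["eef_pos"],(573-.271*40,-235+38.5,195)]))
E
```

```text
[ 567.65296039 -217.78459911  181.22434219] [ 0.97180717 -2.40511371  1.09478806] 5.0
[[234.13148293 138.34855788]
 [234.75157773 140.38342082]]
```

View pics/m3.png

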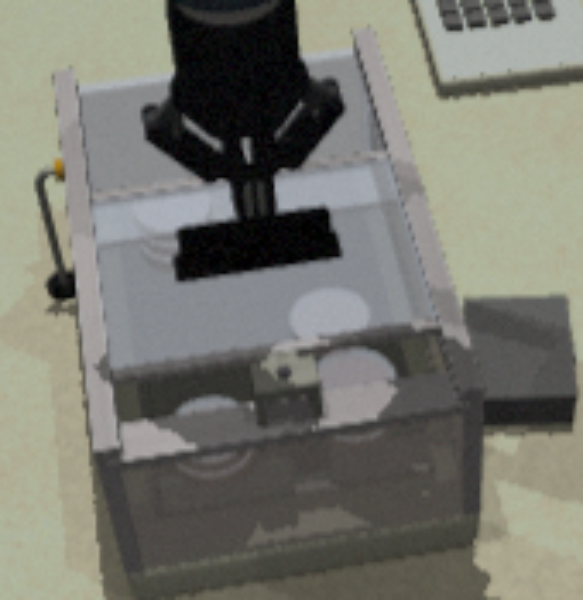

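The fingers are against the pull (176-340, 210-280 in the crop) and the window is sliding, with a gap of about 35 mm left. Continuing.

Emit:
servo_tool(deltas=[{"x": -1.6, "y": 5.8, "z": 0, "rx": 0, "ry": 0, "rz": 0, "gripper": -1}, {"x": -3.3, "y": 11.6, "z": 0, "rx": 0, "ry": 0, "rz": 0, "gripper": -1}, {"x": -4.3, "y": 15.4, "z": 0, "rx": 0, "ry": 0, "rz": 0, "gripper": -1}, {"x": -5.4, "y": 19.3, "z": 0, "rx": 0, "ry": 0, "rz": 0, "gripper": -1}, {"x": -6, "y": 21.2, "z": 0, "rx": 0, "ry": 0, "rz": 0, "gripper": -1}, {"x": -6.5, "y": 23.1, "z": 0, "rx": 0, "ry": 0, "rz": 0, "gripper": -1}, {"x": -6.5, "y": 23.1, "z": 0, "rx": 0, "ry": 0, "rz": 0, "gripper": -1}])

```text
clock: 5.75
eef_pos: [561.2, -195.6, 181.1]
tcp_rot: [-3.141, 0.001, 1.855]
contact_force: [-0.1, -4.9, -2.3]
opening: -0.002
grasp_force: 2.4
```

Emit:
servo_tool(deltas=[{"x": -0.5, "y": 1.9, "z": 0, "rx": 0, "ry": 0, "rz": 0, "gripper": -1}, {"x": -1.1, "y": 3.9, "z": 0, "rx": 0, "ry": 0, "rz": 0, "gripper": -1}, {"x": -1.6, "y": 5.8, "z": 0, "rx": 0, "ry": 0, "rz": 0, "gripper": -1}, {"x": -1.6, "y": 5.8, "z": 0, "rx": 0, "ry": 0, "rz": 0, "gripper": -1}])

```text
clock: 6.15
eef_pos: [559.5, -188.6, 181.3]
tcp_rot: [-3.142, -0.001, 1.855]
contact_force: [-0.0, 0.2, 0.2]
opening: -0.001
grasp_force: 0.0
```

Emit:
servo_tool(deltas=[{"x": -0.5, "y": 1.9, "z": 0, "rx": 0, "ry": 0, "rz": 0, "gripper": -1}, {"x": -1.1, "y": 3.9, "z": 0, "rx": 0, "ry": 0, "rz": 0, "gripper": -1}, {"x": -1.1, "y": 3.9, "z": 0, "rx": 0, "ry": 0, "rz": 0, "gripper": -1}])

```text
clock: 6.45
eef_pos: [558.9, -186.0, 181.4]
tcp_rot: [3.141, 0.002, 1.855]
contact_force: [1.0, -4.5, -2.1]
opening: -0.001
grasp_force: 2.2
```

Emit:
servo_tool(deltas=[{"x": -0.5, "y": 1.9, "z": 0, "rx": 0, "ry": 0, "rz": 0, "gripper": -1}, {"x": -0.5, "y": 1.9, "z": 0, "rx": 0, "ry": 0, "rz": 0, "gripper": -1}])

```text
clock: 6.65
eef_pos: [558.9, -185.8, 181.5]
tcp_rot: [3.141, 0.005, 1.856]
contact_force: [2.3, -14.1, -5.1]
opening: -0.003
grasp_force: 6.6
```

```bash
python3 - <<'E'
from rig import r
from h import *
b=r.grab_frame("scene")
cv2.imwrite("pics/m4.png",cv2.resize(b[75:250,160:330],(583,600)))
E
```

```text
(no output)
```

View pics/m4.png

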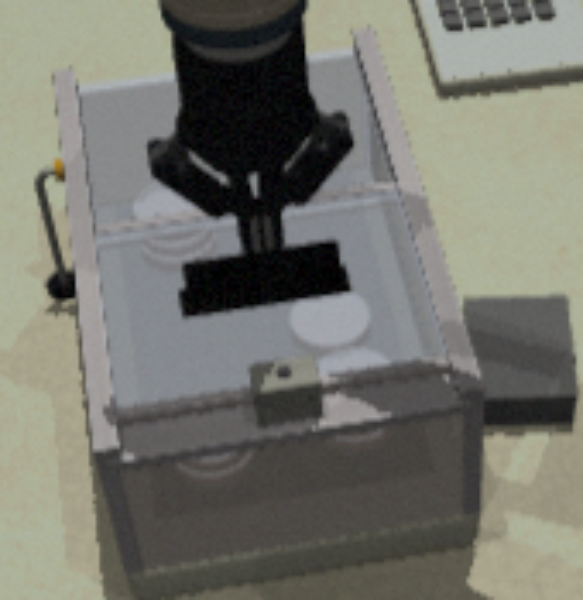

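The window's front edge now reaches under the catch block (255-320, 360-425). One firmer push to confirm the end stop.

Emit:
servo_tool(deltas=[{"x": -0.4, "y": 1.4, "z": 0, "rx": 0, "ry": 0, "rz": 0, "gripper": -1}, {"x": -0.4, "y": 1.4, "z": 0, "rx": 0, "ry": 0, "rz": 0, "gripper": -1}])

```text
clock: 6.9
eef_pos: [558.9, -185.7, 181.5]
tcp_rot: [3.141, 0.007, 1.856]
contact_force: [4.3, -18.4, -7.3]
opening: -0.001
grasp_force: 9.7
```

Hard end stop at unchanged position with 18 N, so the window is caught. Backing off, then up and over to the wheel, opening the gripper and pre-winding the wrist.

Emit:
servo_tool(deltas=[{"x": 4, "y": -13, "z": 0, "rx": 0, "ry": 0, "rz": 0, "gripper": -1}, {"x": 8, "y": -28, "z": 0, "rx": 0, "ry": 0, "rz": 0, "gripper": -1}, {"x": 8, "y": -28, "z": 50, "rx": 0, "ry": 0, "rz": 0, "gripper": -1}, {"x": 8, "y": -28, "z": 100, "rx": 0, "ry": 0, "rz": -0.15, "gripper": -1}, {"x": 8, "y": -28, "z": 150, "rx": 0, "ry": 0, "rz": -0.3, "gripper": 0}, {"x": 8, "y": -28, "z": 200, "rx": 0, "ry": 0, "rz": -0.45, "gripper": 1}, {"x": 4, "y": 20, "z": 210, "rx": 0, "ry": 0, "rz": -0.6, "gripper": 1}, {"x": 0, "y": 68, "z": 210, "rx": 0, "ry": 0, "rz": -0.75, "gripper": 1}, {"x": -4, "y": 116, "z": 210, "rx": 0, "ry": 0, "rz": -0.9, "gripper": 1}, {"x": -8, "y": 164, "z": 210, "rx": 0, "ry": 0, "rz": -1.05, "gripper": 1}])

```text
clock: 7.9
eef_pos: [550.1, -22.6, 391.7]
tcp_rot: [-3.141, -0.001, 0.831]
contact_force: [0.9, 1.7, -0.0]
opening: 0.997
grasp_force: 0.0
```

Emit:
servo_tool(deltas=[{"x": -5, "y": 48, "z": 0, "rx": 0, "ry": 0, "rz": -0.15, "gripper": 1}, {"x": -10, "y": 96, "z": 0, "rx": 0, "ry": 0, "rz": -0.3, "gripper": 1}, {"x": -15, "y": 144, "z": 0, "rx": 0, "ry": 0, "rz": -0.45, "gripper": 1}, {"x": -20, "y": 192, "z": 0, "rx": 0, "ry": 0, "rz": -0.6, "gripper": 1}, {"x": -25, "y": 215, "z": 0, "rx": 0, "ry": 0, "rz": -0.75, "gripper": 1}, {"x": -25, "y": 215, "z": 0, "rx": 0, "ry": 0, "rz": -0.9, "gripper": 1}, {"x": -25, "y": 215, "z": 0, "rx": 0, "ry": 0, "rz": -1.05, "gripper": 1}, {"x": -25, "y": 215, "z": 0, "rx": 0, "ry": 0, "rz": -1.2, "gripper": 1}, {"x": -25, "y": 215, "z": 0, "rx": 0, "ry": 0, "rz": -1.35, "gripper": 1}, {"x": -25, "y": 215, "z": 0, "rx": 0, "ry": 0, "rz": -1.5, "gripper": 1}])

```text
clock: 8.9
eef_pos: [525.6, 191.0, 391.3]
tcp_rot: [3.142, 0.001, -0.619]
contact_force: [-0.3, 0.3, -0.0]
opening: 1.002
grasp_force: 0.0
```

```bash
python3 - <<'E'
from rig import r
from h import *
s=r.sense(); print(s["eef_pos"],s["tcp_rot"],np.round(s["qpos"],2),s["contact_force"],s["wrist_torque"],s["clock"],s["opening"])
p=r.camera_params("wrist"); a=r.grab_frame("wrist"); b=r.grab_frame("scene"); print(proj(p,[(523,205,289),(523,205,296)]))
q=r.recognise("handwheel","wrist"); print(q[:2]); q=r.recognise("handwheel","scene"); print(q[:2])
cv2.imwrite("pics/m5.png",np.hstack([cv2.resize(a,(400,300)),cv2.resize(b[75:250,160:310],(400,300))]))
E
```

```text
[525.55047034 190.95525259 391.3205187 ] [ 3.14156687e+00  7.44183536e-04 -6.18649762e-01] [0.35 0.14 1.57 0.   1.44 2.53] [-0.30572422  0.26571244 -0.03507809] [-0.00141504  0.00989492  0.01095309] 8.9 1.0020031532362084
[[266.3375134  217.2131312 ]
 [266.04724771 219.98720135]]
[{'box': [236.3, 180.6, 63.7, 67.6], 'conf': 0.79}]
[{'box': [202.7, 259.4, 36.6, 38.1], 'conf': 0.78}, {'box': [294.0, 163.7, 34.9, 33.7], 'conf': 0.65}]
```

View pics/m5.png

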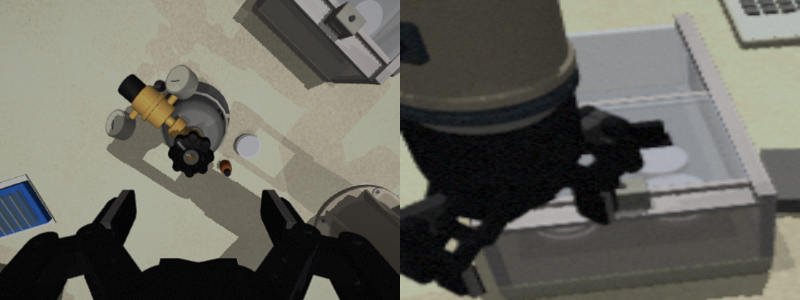

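The wrist view shows the wheel nut at about (269,217) full-frame and the fingers open; the scene view shows the window shut under the catch. Refining the wheel centre.

```bash
python3 - <<'E'
from rig import r
from h import *
from scipy.optimize import least_squares
W,S,T=[r.camera_params(n) for n in("wrist","scene","top")]
print(W["eye"],W["orientation"])
print(hit(W,[(268.2,214.4)],282),hit(W,[(269,217)],296))
# rib/nut: dark wheel mask centroid
a=r.grab_frame("wrist"); c=a[175:255,230:305]; g=cv2.cvtColor(c,cv2.COLOR_BGR2GRAY)
m=(c.max(2)<50).astype(np.uint8); m=cv2.morphologyEx(m,cv2.MORPH_CLOSE,np.ones((5,5)))
n,l,st,ce=cv2.connectedComponentsWithStats(m); i=1+st[1:,4].argmax(); cs=cv2.findContours((l==i).astype(np.uint8),0,2)[0]
print(st[i],ce[i]+[230,175],cv2.minEnclosingCircle(max(cs,key=len)))
# model circle at z=289, 269: silhouette box predicted for centre (x,y)
t=np.linspace(0,2*np.pi,60)
def box(P,x,y):
    q=np.vstack([proj(P,np.c_[x+28.5*np.cos(t),y+28.5*np.sin(t),0*t+z]) for z in(269,289)]); return np.r_[q.min(0),q.max(0)]
obs=[(W,(236.3,180.6,300,248.2)),(S,(202,260,238.5,297.5)),(T,(152,156,184,188))]
for k in([0],[1],[2],[0,1,2]):
    print(k,least_squares(lambda v:np.concatenate([box(obs[j][0],*v)-obs[j][1] for j in k]),[523,205]).x.round(1))
E
```

```text
[588.90051868 147.33510677 535.27671533] [ 2.82822679e+00  1.90607344e-04 -2.17812452e+00]
[[522.21433964 203.63423244 282.        ]] [[523.63535926 201.30497342 296.        ]]
[   0    0   69   73 2692] [266.21582467 213.08692422] ((28.0, 33.5), 43.66072082519531)
[0] [521.3 204.1]
[1] [523.5 202.8]
[2] [522.  205.3]
[0, 1, 2] [521.9 204. ]
```

Centre (522.3, 203.8). Descending and gripping.

Emit:
servo_tool(deltas=[{"x": -3, "y": 13, "z": 0, "rx": 0, "ry": 0, "rz": -0.1, "gripper": 1}, {"x": -3, "y": 13, "z": -40, "rx": 0, "ry": 0, "rz": -0.1, "gripper": 1}, {"x": -3, "y": 13, "z": -80, "rx": 0, "ry": 0, "rz": -0.1, "gripper": 1}, {"x": -3, "y": 13, "z": -110, "rx": 0, "ry": 0, "rz": -0.1, "gripper": 1}, {"x": -3, "y": 13, "z": -130, "rx": 0, "ry": 0, "rz": -0.1, "gripper": 1}, {"x": -3, "y": 13, "z": -138, "rx": 0, "ry": 0, "rz": -0.1, "gripper": 1}, {"x": -3, "y": 13, "z": -138, "rx": 0, "ry": 0, "rz": -0.1, "gripper": 1}], newtons=40)

```text
clock: 9.85
eef_pos: [522.0, 203.8, 252.6]
tcp_rot: [3.14, 0.001, -0.711]
contact_force: [0.3, -0.5, -0.2]
opening: 0.999
grasp_force: 0.0
```

Emit:
servo_tool(deltas=[{"x": 0, "y": 0, "z": 0, "rx": 0, "ry": 0, "rz": 0, "gripper": -1}, {"x": 0, "y": 0, "z": 0, "rx": 0, "ry": 0, "rz": 0, "gripper": -1}, {"x": 0, "y": 0, "z": 0, "rx": 0, "ry": 0, "rz": 0, "gripper": -1}, {"x": 0, "y": 0, "z": 0, "rx": 0, "ry": 0, "rz": 0, "gripper": -1}, {"x": 0, "y": 0, "z": 0, "rx": 0, "ry": 0, "rz": 0, "gripper": -1}], newtons=40)

```text
clock: 10.35
eef_pos: [522.8, 203.9, 255.1]
tcp_rot: [-3.14, -0.001, -0.712]
contact_force: [-1.5, -1.2, 6.5]
opening: 0.648
grasp_force: 41.4
```

```bash
cat > s.py <<'E'
from rig import r
import numpy as np
s=r.sense()
print(*[np.round(s[k],3) for k in("clock","eef_pos","tcp_rot","contact_force","wrist_torque","opening","grasp_force")],"q6",round(s["qpos"][5],3))
E
python3 s.py
```

```text
10.35 [522.81  203.882 255.068] [-3.14e+00 -1.00e-03 -7.12e-01] [-1.513 -1.243  6.521] [-0.469  0.439  0.058] 0.648 41.381 q6 2.653
```

Emit:
servo_tool(deltas=[{"x": 0, "y": 0, "z": 1, "rx": 0, "ry": 0, "rz": 0.13, "gripper": -1}, {"x": 0, "y": 0, "z": 2, "rx": 0, "ry": 0, "rz": 0.26, "gripper": -1}, {"x": 0, "y": 0, "z": 2, "rx": 0, "ry": 0, "rz": 0.39, "gripper": -1}, {"x": 0, "y": 0, "z": 2, "rx": 0, "ry": 0, "rz": 0.52, "gripper": -1}, {"x": 0, "y": 0, "z": 2, "rx": 0, "ry": 0, "rz": 0.65, "gripper": -1}, {"x": 0, "y": 0, "z": 2, "rx": 0, "ry": 0, "rz": 0.78, "gripper": -1}, {"x": 0, "y": 0, "z": 2, "rx": 0, "ry": 0, "rz": 0.91, "gripper": -1}, {"x": 0, "y": 0, "z": 2, "rx": 0, "ry": 0, "rz": 1.04, "gripper": -1}, {"x": 0, "y": 0, "z": 2, "rx": 0, "ry": 0, "rz": 1.17, "gripper": -1}, {"x": 0, "y": 0, "z": 2, "rx": 0, "ry": 0, "rz": 1.3, "gripper": -1}])

```text
clock: 11.35
eef_pos: [522.7, 202.9, 255.3]
tcp_rot: [3.14, 0.0, 0.593]
contact_force: [3.4, -4.4, -7.0]
opening: 0.648
grasp_force: 45.5
```

```bash
python3 s.py; python3 - <<'E'
from rig import r
from h import *
a=r.grab_frame("wrist"); p=r.camera_params("wrist"); q=proj(p,[(522.5,203.8,285)])[0].astype(int); print(q)
cv2.imwrite("pics/m6.png",cv2.resize(a[max(0,q[1]-75):q[1]+75,max(0,q[0]-100):q[0]+100],(800,600)))
E
```

```text
11.35 [522.652 202.932 255.277] [3.14  0.    0.593] [ 3.436 -4.353 -6.955] [-0.793 -0.545 -0.19 ] 0.648 45.506 q6 1.348
[280 298]
```

View pics/m6.png

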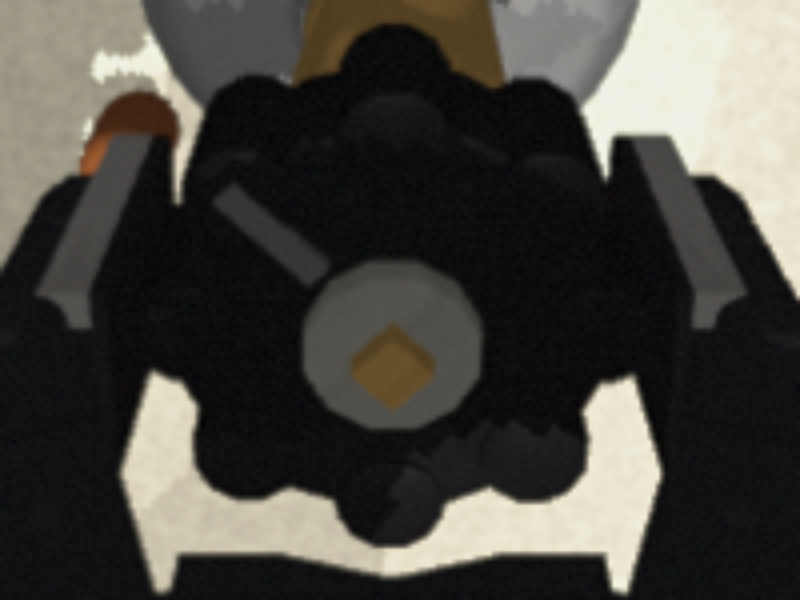

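The wrist crop shows the wheel held squarely, with its grey rib from (225,195) to (320,275) and the nut at (393,345), so the wheel angle can be measured directly. Writing that.

```bash
cat > rib.py <<'E'
from rig import r
from h import *
def rib(C=(522.6,203.5)):
    p=r.camera_params("wrist"); a=cv2.cvtColor(r.grab_frame("wrist"),cv2.COLOR_BGR2GRAY)
    # unwrap the wheel's top: brightness over world angle at radii 15..24, z=290
    th=np.arange(-180,180,1.0); rr=np.arange(15,24,1.)
    A,B=np.meshgrid(np.radians(th),rr)
    X=np.c_[(C[0]+B*np.cos(A)).ravel(),(C[1]+B*np.sin(A)).ravel(),np.full(A.size,290.)]
    q=proj(p,X).astype(np.float32)
    v=cv2.remap(a,q[:,0].reshape(A.shape),q[:,1].reshape(A.shape),1)
    m=np.median(v,0).astype(float); k=np.convolve(np.r_[m[-4:],m,m[:4]],np.ones(9)/9,'valid')
    i=k.argmax(); return th[i],round(k[i]),round(np.median(k)),[(int(th[j]),round(k[j])) for j in np.argsort(-k)[:40:8]]
if __name__=="__main__": print(rib())
E
python3 rib.py; python3 - <<'E'
from rig import r
from h import *
W,S=r.camera_params("wrist"),r.camera_params("scene")
f=lambda h:np.degrees(np.arctan2(*(h[1]-h[0])[[1,0]]))
n=hit(W,[(180+393/4,223+345/4)],294); h=hit(W,[(180+230/4,223+195/4)],290);print(n,h,f(np.vstack([n,h])))
g=lambda x,y:(140+(x-400)*190/400,255+y*145/300)
h=hit(S,[g(566,43),g(535,42)],291);print(h,f(h))
E
```

```text
(np.float64(84.0), 53, 13, [(84, 53), (80, 38), (-144, 30), (-124, 29), (-123, 29)])
[[522.98360737 205.17446099 294.        ]] [[526.16964429 227.31856715 290.        ]] 81.81261728303622
[[524.30731249 205.4053579  291.        ]
 [546.87376532 205.98548009 291.        ]] 1.4725944939545461
```

Rib at ~83°, from about 8° at the start, so there is no slip. Continuing.

Emit:
servo_tool(deltas=[{"x": 0, "y": 0, "z": -1, "rx": 0, "ry": 0, "rz": 0.14, "gripper": -1}, {"x": 0, "y": 0, "z": -1, "rx": 0, "ry": 0, "rz": 0.28, "gripper": -1}, {"x": 0, "y": 0, "z": -1, "rx": 0, "ry": 0, "rz": 0.42, "gripper": -1}, {"x": 0, "y": 0, "z": -1, "rx": 0, "ry": 0, "rz": 0.56, "gripper": -1}, {"x": 0, "y": 0, "z": -1, "rx": 0, "ry": 0, "rz": 0.7, "gripper": -1}, {"x": 0, "y": 0, "z": -1, "rx": 0, "ry": 0, "rz": 0.84, "gripper": -1}, {"x": 0, "y": 0, "z": -1, "rx": 0, "ry": 0, "rz": 0.98, "gripper": -1}, {"x": 0, "y": 0, "z": -1, "rx": 0, "ry": 0, "rz": 1.12, "gripper": -1}, {"x": 0, "y": 0, "z": -1, "rx": 0, "ry": 0, "rz": 1.26, "gripper": -1}, {"x": 0, "y": 0, "z": -1, "rx": 0, "ry": 0, "rz": 1.4, "gripper": -1}])

```text
clock: 12.45
eef_pos: [523.7, 202.7, 255.2]
tcp_rot: [3.139, 0.003, 1.993]
contact_force: [4.8, -7.2, -2.6]
opening: 0.651
grasp_force: 45.8
```

Emit:
servo_tool(deltas=[{"x": 0, "y": 0, "z": 0, "rx": 0, "ry": 0, "rz": 0.14, "gripper": -1}, {"x": 0, "y": 0, "z": 0, "rx": 0, "ry": 0, "rz": 0.28, "gripper": -1}, {"x": 0, "y": 0, "z": 0, "rx": 0, "ry": 0, "rz": 0.42, "gripper": -1}, {"x": 0, "y": 0, "z": 0, "rx": 0, "ry": 0, "rz": 0.56, "gripper": -1}, {"x": 0, "y": 0, "z": 0, "rx": 0, "ry": 0, "rz": 0.7, "gripper": -1}, {"x": 0, "y": 0, "z": 0, "rx": 0, "ry": 0, "rz": 0.84, "gripper": -1}, {"x": 0, "y": 0, "z": 0, "rx": 0, "ry": 0, "rz": 0.98, "gripper": -1}, {"x": 0, "y": 0, "z": 0, "rx": 0, "ry": 0, "rz": 1.12, "gripper": -1}, {"x": 0, "y": 0, "z": 0, "rx": 0, "ry": 0, "rz": 1.26, "gripper": -1}, {"x": 0, "y": 0, "z": 0, "rx": 0, "ry": 0, "rz": 1.4, "gripper": -1}])

```text
clock: 13.45
eef_pos: [524.1, 203.6, 255.2]
tcp_rot: [-3.141, 0.004, -2.89]
contact_force: [6.6, -3.4, -4.7]
opening: 0.65
grasp_force: 45.7
```

Emit:
servo_tool(deltas=[{"x": 0, "y": 0, "z": 0, "rx": 0, "ry": 0, "rz": 0.14, "gripper": -1}, {"x": 0, "y": 0, "z": 0, "rx": 0, "ry": 0, "rz": 0.28, "gripper": -1}, {"x": 0, "y": 0, "z": 0, "rx": 0, "ry": 0, "rz": 0.42, "gripper": -1}, {"x": 0, "y": 0, "z": 0, "rx": 0, "ry": 0, "rz": 0.56, "gripper": -1}, {"x": 0, "y": 0, "z": 0, "rx": 0, "ry": 0, "rz": 0.7, "gripper": -1}, {"x": 0, "y": 0, "z": 0, "rx": 0, "ry": 0, "rz": 0.84, "gripper": -1}, {"x": 0, "y": 0, "z": 0, "rx": 0, "ry": 0, "rz": 0.98, "gripper": -1}, {"x": 0, "y": 0, "z": 0, "rx": 0, "ry": 0, "rz": 0.98, "gripper": -1}])

```text
clock: 14.25
eef_pos: [523.6, 204.2, 255.2]
tcp_rot: [-3.139, 0.002, -1.913]
contact_force: [6.5, -0.3, -2.8]
opening: 0.651
grasp_force: 45.8
```

```bash
python3 s.py; python3 rib.py
```

```text
14.25 [523.61  204.155 255.188] [-3.139e+00  2.000e-03 -1.913e+00] [ 6.535 -0.307 -2.762] [ 0.06  -0.465  0.178] 0.651 45.792 q6 -2.43
(np.float64(-62.0), 92, 10, [(-62, 92), (-58, 64), (-54, 31), (-90, 24), (-122, 23)])
```

No slip: the wheel has turned 290°. Releasing and winding back 225° in place, then regripping.

Emit:
servo_tool(deltas=[{"x": 0, "y": 0, "z": 0, "rx": 0, "ry": 0, "rz": 0, "gripper": 1}, {"x": 0, "y": 0, "z": 0, "rx": 0, "ry": 0, "rz": 0, "gripper": 1}, {"x": 0, "y": 0, "z": 0, "rx": 0, "ry": 0, "rz": 0, "gripper": 1}, {"x": 0, "y": 0, "z": 0, "rx": 0, "ry": 0, "rz": -0.14, "gripper": 1}, {"x": 0, "y": 0, "z": 0, "rx": 0, "ry": 0, "rz": -0.28, "gripper": 1}, {"x": 0, "y": 0, "z": 0, "rx": 0, "ry": 0, "rz": -0.42, "gripper": 1}, {"x": 0, "y": 0, "z": 0, "rx": 0, "ry": 0, "rz": -0.56, "gripper": 1}, {"x": 0, "y": 0, "z": 0, "rx": 0, "ry": 0, "rz": -0.7, "gripper": 1}, {"x": 0, "y": 0, "z": 0, "rx": 0, "ry": 0, "rz": -0.84, "gripper": 1}, {"x": 0, "y": 0, "z": 0, "rx": 0, "ry": 0, "rz": -0.98, "gripper": 1}])

```text
clock: 15.3
eef_pos: [522.3, 204.1, 254.5]
tcp_rot: [3.141, 0.0, -2.902]
contact_force: [-1.4, 0.5, -0.3]
opening: 0.999
grasp_force: 0.0
```

Emit:
servo_tool(deltas=[{"x": 0, "y": 0, "z": 0, "rx": 0, "ry": 0, "rz": -0.147, "gripper": 1}, {"x": 0, "y": 0, "z": 0, "rx": 0, "ry": 0, "rz": -0.295, "gripper": 1}, {"x": 0, "y": 0, "z": 0, "rx": 0, "ry": 0, "rz": -0.442, "gripper": 1}, {"x": 0, "y": 0, "z": 0, "rx": 0, "ry": 0, "rz": -0.589, "gripper": 1}, {"x": 0, "y": 0, "z": 0, "rx": 0, "ry": 0, "rz": -0.737, "gripper": 1}, {"x": 0, "y": 0, "z": 0, "rx": 0, "ry": 0, "rz": -0.884, "gripper": 1}, {"x": 0, "y": 0, "z": 0, "rx": 0, "ry": 0, "rz": -1.031, "gripper": 1}, {"x": 0, "y": 0, "z": 0, "rx": 0, "ry": 0, "rz": -1.178, "gripper": 1}, {"x": 0, "y": 0, "z": 0, "rx": 0, "ry": 0, "rz": -1.326, "gripper": 1}, {"x": 0, "y": 0, "z": 0, "rx": 0, "ry": 0, "rz": -1.474, "gripper": 1}])

```text
clock: 16.3
eef_pos: [522.3, 204.1, 254.5]
tcp_rot: [3.142, -0.0, 1.907]
contact_force: [0.3, 0.1, -0.3]
opening: 0.998
grasp_force: 0.0
```

Emit:
servo_tool(deltas=[{"x": 0, "y": 0, "z": 0, "rx": 0, "ry": 0, "rz": -0.147, "gripper": 1}, {"x": 0, "y": 0, "z": 0, "rx": 0, "ry": 0, "rz": -0.295, "gripper": 1}, {"x": 0, "y": 0, "z": 0, "rx": 0, "ry": 0, "rz": -0.442, "gripper": 1}, {"x": 0, "y": 0, "z": 0, "rx": 0, "ry": 0, "rz": -0.589, "gripper": 1}, {"x": 0, "y": 0, "z": 0, "rx": 0, "ry": 0, "rz": -0.737, "gripper": 1}, {"x": 0, "y": 0, "z": 0, "rx": 0, "ry": 0, "rz": -0.884, "gripper": 1}, {"x": 0, "y": 0, "z": 0, "rx": 0, "ry": 0, "rz": -1.031, "gripper": 1}, {"x": 0, "y": 0, "z": 0, "rx": 0, "ry": 0, "rz": -1.178, "gripper": 1}, {"x": 0, "y": 0, "z": 0, "rx": 0, "ry": 0, "rz": -1.326, "gripper": 1}, {"x": 0, "y": 0, "z": 0, "rx": 0, "ry": 0, "rz": -1.474, "gripper": 1}])

```text
clock: 17.3
eef_pos: [522.3, 204.1, 254.5]
tcp_rot: [-3.142, -0.0, 0.433]
contact_force: [-0.3, -0.1, -0.4]
opening: 0.996
grasp_force: 0.0
```

```bash
python3 s.py; python3 rib.py
```

```text
17.3 [522.272 204.082 254.5  ] [-3.142 -0.     0.433] [-0.299 -0.116 -0.408] [0.046 0.08  0.001] 0.996 0.0 q6 1.508
(np.float64(-69.0), 47, 11, [(-69, 47), (-73, 34), (-132, 26), (-109, 25), (-125, 25)])
```

Emit:
servo_tool(deltas=[{"x": 0.8, "y": -0.4, "z": 0, "rx": 0, "ry": 0, "rz": 0, "gripper": -1}, {"x": 0.8, "y": -0.4, "z": 0, "rx": 0, "ry": 0, "rz": 0, "gripper": -1}, {"x": 0.8, "y": -0.4, "z": 0, "rx": 0, "ry": 0, "rz": 0, "gripper": -1}, {"x": 0.8, "y": -0.4, "z": 0, "rx": 0, "ry": 0, "rz": 0, "gripper": -1}, {"x": 0.8, "y": -0.4, "z": 0, "rx": 0, "ry": 0, "rz": 0, "gripper": -1}])

```text
clock: 17.85
eef_pos: [523.3, 203.4, 254.7]
tcp_rot: [3.141, -0.0, 0.441]
contact_force: [-0.1, -2.5, 6.0]
opening: 0.651
grasp_force: 41.9
```

Emit:
servo_tool(deltas=[{"x": 0, "y": 0, "z": 0, "rx": 0, "ry": 0, "rz": 0.12, "gripper": -1}, {"x": 0, "y": 0, "z": 0, "rx": 0, "ry": 0, "rz": 0.24, "gripper": -1}, {"x": 0, "y": 0, "z": 0, "rx": 0, "ry": 0, "rz": 0.36, "gripper": -1}, {"x": 0, "y": 0, "z": 0, "rx": 0, "ry": 0, "rz": 0.48, "gripper": -1}, {"x": 0, "y": 0, "z": 0, "rx": 0, "ry": 0, "rz": 0.6, "gripper": -1}, {"x": 0, "y": 0, "z": 0, "rx": 0, "ry": 0, "rz": 0.72, "gripper": -1}, {"x": 0, "y": 0, "z": 0, "rx": 0, "ry": 0, "rz": 0.84, "gripper": -1}, {"x": 0, "y": 0, "z": 0, "rx": 0, "ry": 0, "rz": 0.96, "gripper": -1}, {"x": 0, "y": 0, "z": 0, "rx": 0, "ry": 0, "rz": 1.08, "gripper": -1}, {"x": 0, "y": 0, "z": 0, "rx": 0, "ry": 0, "rz": 1.08, "gripper": -1}])

```text
clock: 18.85
eef_pos: [523.4, 203.4, 254.7]
tcp_rot: [3.141, 0.0, 1.524]
contact_force: [-0.5, -2.7, 5.4]
opening: 0.655
grasp_force: 42.0
```

```bash
python3 s.py; python3 rib.py
```

```text
18.85 [523.396 203.368 254.732] [3.141 0.    1.524] [-0.53  -2.723  5.449] [-0.473 -0.031  0.163] 0.655 41.962 q6 0.415
(np.float64(-3.0), 52, 15, [(-3, 52), (-7, 36), (-101, 30), (-104, 29), (-137, 28)])
```

Now at ~353°. Slow steps from here, feeling for the stop.

Emit:
servo_tool(deltas=[{"x": 0, "y": 0, "z": 0, "rx": 0, "ry": 0, "rz": 0.08, "gripper": -1}, {"x": 0, "y": 0, "z": 0, "rx": 0, "ry": 0, "rz": 0.16, "gripper": -1}, {"x": 0, "y": 0, "z": 0, "rx": 0, "ry": 0, "rz": 0.24, "gripper": -1}, {"x": 0, "y": 0, "z": 0, "rx": 0, "ry": 0, "rz": 0.32, "gripper": -1}, {"x": 0, "y": 0, "z": 0, "rx": 0, "ry": 0, "rz": 0.4, "gripper": -1}])

```text
clock: 19.4
eef_pos: [523.4, 203.4, 254.7]
tcp_rot: [3.141, 0.0, 1.923]
contact_force: [-0.1, -3.3, 5.6]
opening: 0.647
grasp_force: 41.9
```

```bash
python3 s.py; python3 rib.py
```

```text
19.4 [523.381 203.414 254.705] [3.141 0.    1.923] [-0.114 -3.346  5.607] [-0.445  0.006 -0.148] 0.647 41.853 q6 0.016
(np.float64(21.0), 51, 15, [(21, 51), (25, 37), (-120, 30), (-117, 28), (-70, 28)])
```

Emit:
servo_tool(deltas=[{"x": 0, "y": 0, "z": 0, "rx": 0, "ry": 0, "rz": 0.07, "gripper": -1}, {"x": 0, "y": 0, "z": 0, "rx": 0, "ry": 0, "rz": 0.14, "gripper": -1}, {"x": 0, "y": 0, "z": 0, "rx": 0, "ry": 0, "rz": 0.21, "gripper": -1}, {"x": 0, "y": 0, "z": 0, "rx": 0, "ry": 0, "rz": 0.28, "gripper": -1}, {"x": 0, "y": 0, "z": 0, "rx": 0, "ry": 0, "rz": 0.35, "gripper": -1}])

```text
clock: 19.95
eef_pos: [523.4, 203.4, 254.7]
tcp_rot: [3.141, 0.0, 2.273]
contact_force: [-1.6, -4.5, 5.8]
opening: 0.648
grasp_force: 41.9
```

```bash
python3 s.py; python3 rib.py
```

```text
19.95 [523.383 203.391 254.703] [3.141 0.    2.273] [-1.597 -4.492  5.756] [-0.335  0.022 -0.156] 0.648 41.856 q6 -0.334
(np.float64(40.0), 49, 14, [(40, 49), (36, 35), (-60, 26), (-70, 26), (-53, 25)])
```

Emit:
servo_tool(deltas=[{"x": 0, "y": 0, "z": 0, "rx": 0, "ry": 0, "rz": 0.07, "gripper": -1}, {"x": 0, "y": 0, "z": 0, "rx": 0, "ry": 0, "rz": 0.14, "gripper": -1}, {"x": 0, "y": 0, "z": 0, "rx": 0, "ry": 0, "rz": 0.21, "gripper": -1}, {"x": 0, "y": 0, "z": 0, "rx": 0, "ry": 0, "rz": 0.28, "gripper": -1}])

```text
clock: 20.4
eef_pos: [523.4, 203.4, 254.7]
tcp_rot: [3.141, 0.001, 2.553]
contact_force: [-1.2, -3.7, 5.0]
opening: 0.653
grasp_force: 41.9
```

```bash
python3 s.py; python3 rib.py
```

```text
20.4 [523.403 203.403 254.715] [3.141e+00 1.000e-03 2.553e+00] [-1.201 -3.674  5.013] [-0.408  0.011 -0.192] 0.653 41.87 q6 -0.614
(np.float64(56.0), 48, 13, [(56, 48), (60, 35), (-62, 23), (-55, 23), (-53, 22)])
```

Emit:
servo_tool(deltas=[{"x": 0, "y": 0, "z": 0, "rx": 0, "ry": 0, "rz": 0.07, "gripper": -1}, {"x": 0, "y": 0, "z": 0, "rx": 0, "ry": 0, "rz": 0.14, "gripper": -1}, {"x": 0, "y": 0, "z": 0, "rx": 0, "ry": 0, "rz": 0.21, "gripper": -1}, {"x": 0, "y": 0, "z": 0, "rx": 0, "ry": 0, "rz": 0.28, "gripper": -1}])

```text
clock: 20.85
eef_pos: [523.4, 203.4, 254.7]
tcp_rot: [3.141, 0.001, 2.833]
contact_force: [-1.0, -4.3, 5.0]
opening: 0.651
grasp_force: 41.9
```

```bash
python3 s.py; python3 rib.py
```

```text
20.85 [523.391 203.401 254.707] [3.141e+00 1.000e-03 2.833e+00] [-1.002 -4.334  4.985] [-0.281  0.046 -0.186] 0.651 41.871 q6 -0.894
(np.float64(71.0), 46, 12, [(71, 46), (67, 33), (-46, 17), (80, 15), (-178, 14)])
```

Emit:
servo_tool(deltas=[{"x": 0, "y": 0, "z": 0, "rx": 0, "ry": 0, "rz": 0.07, "gripper": -1}, {"x": 0, "y": 0, "z": 0, "rx": 0, "ry": 0, "rz": 0.14, "gripper": -1}, {"x": 0, "y": 0, "z": 0, "rx": 0, "ry": 0, "rz": 0.21, "gripper": -1}, {"x": 0, "y": 0, "z": 0, "rx": 0, "ry": 0, "rz": 0.28, "gripper": -1}])

```text
clock: 21.3
eef_pos: [522.6, 203.4, 254.4]
tcp_rot: [3.142, -0.001, 3.112]
contact_force: [-6.8, -1.5, 9.8]
opening: 0.645
grasp_force: 40.2
```

```bash
python3 s.py; python3 rib.py
```

```text
21.3 [522.645 203.44  254.441] [ 3.142e+00 -1.000e-03  3.112e+00] [-6.786 -1.496  9.832] [-0.29   0.971 -1.233] 0.645 40.162 q6 -1.173
(np.float64(78.0), 45, 10, [(78, 45), (74, 32), (70, 16), (88, 13), (-168, 13)])
```

Stop felt: 1.23 N·m about z, and the rib stays at ~78° while the hand slipped about 9°. That is ~436° in all, inside 1–1.3 turns. Backing off 90°, to rib ≈ -12°.

Emit:
servo_tool(deltas=[{"x": 0, "y": 0, "z": 0, "rx": 0, "ry": 0, "rz": -0.12, "gripper": -1}, {"x": 0, "y": 0, "z": 0, "rx": 0, "ry": 0, "rz": -0.24, "gripper": -1}, {"x": 0, "y": 0, "z": 0, "rx": 0, "ry": 0, "rz": -0.36, "gripper": -1}, {"x": 0, "y": 0, "z": 0, "rx": 0, "ry": 0, "rz": -0.48, "gripper": -1}, {"x": 0, "y": 0, "z": 0, "rx": 0, "ry": 0, "rz": -0.6, "gripper": -1}, {"x": 0, "y": 0, "z": 0, "rx": 0, "ry": 0, "rz": -0.72, "gripper": -1}, {"x": 0, "y": 0, "z": 0, "rx": 0, "ry": 0, "rz": -0.84, "gripper": -1}, {"x": 0, "y": 0, "z": 0, "rx": 0, "ry": 0, "rz": -0.96, "gripper": -1}, {"x": 0, "y": 0, "z": 0, "rx": 0, "ry": 0, "rz": -1.08, "gripper": -1}, {"x": 0, "y": 0, "z": 0, "rx": 0, "ry": 0, "rz": -1.2, "gripper": -1}])

```text
clock: 22.35
eef_pos: [523.3, 203.7, 254.5]
tcp_rot: [3.141, 0.0, 1.905]
contact_force: [-0.7, -1.2, 4.0]
opening: 0.644
grasp_force: 41.7
```

Emit:
servo_tool(deltas=[{"x": 0, "y": 0, "z": 0, "rx": 0, "ry": 0, "rz": -0.12, "gripper": -1}, {"x": 0, "y": 0, "z": 0, "rx": 0, "ry": 0, "rz": -0.24, "gripper": -1}, {"x": 0, "y": 0, "z": 0, "rx": 0, "ry": 0, "rz": -0.37, "gripper": -1}, {"x": 0, "y": 0, "z": 0, "rx": 0, "ry": 0, "rz": -0.37, "gripper": -1}])

```text
clock: 22.75
eef_pos: [523.4, 203.7, 254.5]
tcp_rot: [3.141, -0.0, 1.537]
contact_force: [-0.6, -1.7, 3.5]
opening: 0.646
grasp_force: 41.4
```

```bash
python3 s.py; python3 rib.py
```

```text
22.75 [523.361 203.693 254.479] [ 3.141 -0.     1.537] [-0.573 -1.694  3.544] [-0.244 -0.108 -0.159] 0.646 41.399 q6 0.402
(np.float64(-12.0), 52, 15, [(-12, 52), (-16, 37), (-110, 30), (-101, 29), (-64, 28)])
```

The rib is at -12°, exactly a quarter turn back. Releasing and rising clear.

Emit:
servo_tool(deltas=[{"x": 0, "y": 0, "z": 0, "rx": 0, "ry": 0, "rz": 0, "gripper": 1}, {"x": 0, "y": 0, "z": 0, "rx": 0, "ry": 0, "rz": 0, "gripper": 1}, {"x": 0, "y": 0, "z": 0, "rx": 0, "ry": 0, "rz": 0, "gripper": 1}, {"x": 0, "y": 0, "z": 0, "rx": 0, "ry": 0, "rz": 0, "gripper": 1}, {"x": 0, "y": 0, "z": 30, "rx": 0, "ry": 0, "rz": 0, "gripper": 1}, {"x": 0, "y": 0, "z": 70, "rx": 0, "ry": 0, "rz": 0, "gripper": 1}, {"x": 0, "y": 0, "z": 110, "rx": 0, "ry": 0, "rz": 0, "gripper": 1}, {"x": 0, "y": 0, "z": 140, "rx": 0, "ry": 0, "rz": 0, "gripper": 1}, {"x": 0, "y": 0, "z": 140, "rx": 0, "ry": 0, "rz": 0, "gripper": 1}])

```text
clock: 23.7
eef_pos: [524.8, 204.3, 399.1]
tcp_rot: [3.135, -0.003, 1.54]
contact_force: [0.9, -0.5, -0.2]
opening: 0.997
grasp_force: 0.0
```

```bash
python3 s.py; python3 -c "
from rib import *
print(rib((523.3,203.5)))
a=r.grab_frame('wrist');t=r.grab_frame('top')
cv2.imwrite('pics/m7.png',np.hstack([cv2.resize(a,(400,300)),cv2.resize(t[80:290,130:480],(400,300))]))"
```

```text
23.7 [524.808 204.27  399.121] [ 3.135e+00 -3.000e-03  1.540e+00] [ 0.929 -0.545 -0.197] [-0.035 -0.069  0.012] 0.997 0.0 q6 0.399
(np.float64(-10.0), 86, 27, [(-10, 86), (-14, 66), (103, 38), (107, 37), (61, 36)])
```

View pics/m7.png

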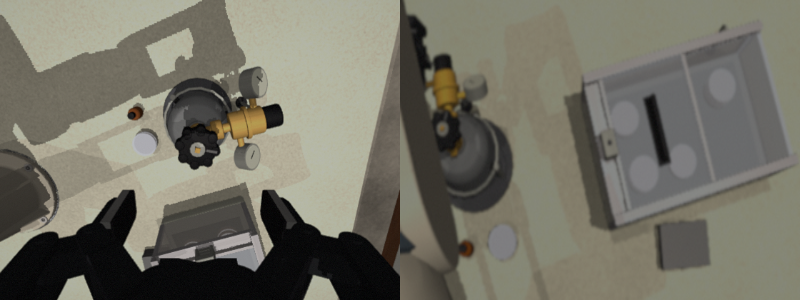

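The window is shut up to the catch (608,147), the wheel rib points to about -11° near (200,150), the bystanders are in place and the arm is clear. Handing in.

```bash
python3 -c "
from rig import r
print(r.sign_off())"
```

```text
the job is handed in; nothing more can be done
None
```

The window is shut and held by its catch, and the valve was opened to its stop (about 436° from the start) and backed off a quarter turn. The arm has let go and is clear, the dishes, bottle and slide box were left alone, and the job was handed in at about 24 s; no verdict came back.

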